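# Refill the cap hopper through its spring flap

## Robot

A 6-joint arm with a two-finger parallel gripper is mounted at the origin on a cart in front of the work surface, level with it; the furniture and walls round the work are solid. World frame = base frame: x ahead of the robot, y to its left, z up, the work surface at z = 0. Lengths are in m, angles in rad, forces in N, time in s.
With the tool pointing down it reaches from about 0.35 to 0.85 m from the base axis. Payload 8.1 kg.
Tool frame: the origin (TCP) lies midway between the tips of the shut fingers; the grasp point (between the pads) lies 19 mm behind it (robot.grip_point_offset is the distance from the TCP to the grasp point, in m); z points along the fingers, y is the line along which they close (so a half turn about z gives the same grasp; the last joint's range is limited). The gripper opens to 93 mm and grips with 3 to 60 N. Pads are 15 mm wide; open, the fingers measure 128 mm over their backs; the gripper's body (75 mm by 188 mm) begins 65 mm behind the grasp point.
Start: joints at [1.037, 0.13, 1.488, -0, 1.523, -0.085], TCP at [0.26, 0.541, 0.219] pointing down, gripper open.
Joint ranges: [-2.96, 2.96], [-0.89, 2.26], [0.02, 2.5], [-1.34, 4.48], [0, 2.73], [-2.66, 2.66]. Speed limits (rad/s): [2.39, 2.39, 2.79, 3.14, 3.14, 3.14].

## Interface

Orientations are given as a rotation vector (axis times angle).
In Python, from plant import robot, read_camera, job gives the robot as it stands.
- The arm moves only by the shell command python3 -m inch 'ROWS' [FORCE]. ROWS is JSON, one flat list of numbers, 5 for each row, row after row: the shift along the world's x, y, z in mm, then the turn about the world's z in degrees, then the opening in per cent of the stroke, from 0 (shut) to 100 (fully open). In form: [dx, dy, dz, yaw, hand, dx, dy, dz, yaw, hand, ...]. A call has 1 to 10 rows; each row is the pose to reach, as a shift and turn from the pose commanded when the call began; what a row does not reach only later rows make up. A row lasts 1/12 s, in which the tool goes at most 41.7 mm and 7.16 degrees, less where a joint would pass 70% of its speed; a pose out of reach is approached as far as the arm can. A call with a gripper value outside its range is refused whole. The fingers move at their own pace and stop on an object; FORCE is the grip in N (left out, the last holds). Time passes only in rows, so rows that repeat a pose let the fingers close. It gives the time, the measured TCP pose, the force, the opening and the grip force at its end, in the units of the state.
- robot.read_state(): the state, without advancing time (a new reading comes with each control period).
- read_camera(name): name is "scene" or "top" or "wrist"; returns a dict with "image" (420x560x3 uint8, blue, green, red), "K" (3x3 intrinsics, pixels), "extrinsics" (4x4, takes a point from world to camera coordinates); the wrist camera has in their place "mount" (4x4, takes a point from camera to tool coordinates, whose origin is the TCP and whose axes are the flange's). Camera axes: x right, y down, z forward; pixel columns grow to the right and rows downward; lengths in m; the calibration is good to about 2 mm. A picture is of the moment at which its call begins: read the wrist's pose just before it. There is no depth.
- job.close_job(): hands the job in; it is judged then, once.
The state is a dict: "t": time; "q": joint angles; "dq": joint speeds; "joint_torque": joint torques, N m; "tool_pos": TCP position; "orientation": TCP orientation; "force": force on the tool from outside, world axes, zero at the start; "wrist_torque": the same for the moment, N m; "opening": finger opening in m; "gripper_force": force on a finger pad.
Only numpy, scipy, OpenCV 4.12 (cv2) and the standard library are available. Lean on these libraries where they do the work, as an engineer would, in place of code of your own. Each camera call takes 0.05 s, during which the arm holds its last target. There are 200 camera calls.

## Task

Refill the cap hopper: lift the red ball of its gravity latch, swing the guard gate well open, then take the blue scoop by its handle, push the spring flap in with the scoop's nose and, with the flap held open by the scoop, tip all five white caps into the hopper. Draw the scoop out so that the flap shuts, stand the empty scoop back upright on the scale's platter, and close the gate so that its latch bar lies down in its catch. Leave everything else on the table where it is.

Things in the scene. Friction and masses are not known exactly. Their poses are not given: they have to be found in the camera images.
- hopper: stainless bench hopper for bottle caps, fixed, 170 deep (x) x 160 wide (y) mm; flat roof 222 mm high, its grip 246. Origin under its centre at table height; front face at x -85. Filling mouth in the front: 120 wide (y -60..60), sill at z 118, lintel at z 203. Inner floor at z 14. Window in its -y side. A trough 40 deep, under 50 mm high, sticks out low in front.
- mouth_sill (a point): middle of the rounded upper edge of the mouth's sill, at the hopper's front face, 118 mm above the table; axes as the hopper's (x into the hopper, z up). With its nose 55 mm inside and its floor on the sill, the scoop has room to be tipped about 55 degrees nose down
- flap (a joint): sheet flap behind the mouth, 128 wide x 90 mm high, hung along the lintel at z 203, 6 mm behind the front face. 0 = shut; its lower edge swings inward (hopper's +x), up to 1.45 rad. A spring shuts it: about 0.4 N at its lower edge to start, 1 to 1.4 N when wide open; it shuts as soon as nothing holds it.
- gate (a joint): barred guard gate before the mouth, 131 mm wide, z 106..210 mm, 15 mm in front of the front face. 0 = closed; grows as it swings out, clockwise from above, up to 2.3 rad; light, stays where it is left. It must stand about 1.2 rad open or more for the scoop to pass.
- gate_hinge (a point): point on the gate's upright hinge line (hopper's x -100, y 76 mm), at the height of the latch bar, 182 mm above the table; axes as the hopper's. The closed gate runs from here towards the hopper's -y.
- latch (a joint): gravity latch bar outside on the gate, pivoted 50 mm from the hinge line; its tip lies in a catch on the hopper beside the gate's free edge. 0 = down, level; grows to 0.42 rad as it is lifted. Above 0.17 rad the tip is clear and the gate can swing; let go, it drops. When the gate is pushed shut by its top rail the bar rides up the catch's ramp and drops in; or hold it up by the ball and let it down.
- latch_ball (a point): centre of the red ball (22 mm) of the latch's lever, on a 7 mm stalk that sticks 50 mm out from the bar; 60 mm from the bar's pivot along the gate, so raising it 18 mm lifts the bar by 0.3 rad. With the gate closed it lies at the hopper's x -161, y -34, z 182 mm. Turns with gate and latch; its x axis points along the stalk to the gate. Can be pinched from above.
- scale: counting scale, fixed: 222 (x) x 232 (y) mm stainless platter on a grey base, with a low display panel on its -x side (to x -168, up to 40 mm high). Origin under the platter's centre at table height.
- platter_top (a point): centre of the platter's flat top, 56 mm above the table; axes as the scale's
- scoop: blue scoop on the platter, five caps in it, 110 g. Origin under its bowl's middle, on the underside; +x out of the open nose. Bowl x -62..66, 82 mm wide, floor 3 thick, lip risen to 4; side walls 40 high at the back, sloping from x -32 down to 15-21 mm at the nose. Handle: bar x -168..-62, 16 wide (y), z 20..44. Smooth: the caps slide out when it is tipped nose down by over about 25 degrees.
- scoop_grip (a point): middle of the scoop's handle, 117 mm behind its origin and 32 mm above its underside; axes as the scoop's. The handle's flat sides face the scoop's +y and -y: pinch it across its 16 mm from above, upright or leaning along the handle.
- scoop_nose (a point): middle of the scoop's front lip (66 mm ahead of its origin, 4 mm above its underside); axes as the scoop's
- cap_1: white bottle cap no. 1 of five, 29 mm across, 13 mm high, 10 g, lying in the scoop's bowl; origin under its centre
- cap_2: white bottle cap no. 2 of five, 29 mm across, 13 mm high, 10 g, lying in the scoop's bowl; origin under its centre
- cap_3: white bottle cap no. 3 of five, 29 mm across, 13 mm high, 10 g, lying in the scoop's bowl; origin under its centre
- cap_4: white bottle cap no. 4 of five, 29 mm across, 13 mm high, 10 g, lying in the scoop's bowl; origin under its centre
- cap_5: white bottle cap no. 5 of five, 29 mm across, 13 mm high, 10 g, lying in the scoop's bowl; origin under its centre
- ladle: bystander, to be left alone: steel ladle with black handle, 305 mm long, lying at the left; origin under its centre
- blue_tape: bystander, to be left alone: roll of blue tape, 72 mm across, 25 mm high, lying at the right front; origin under its centre
- marker_black: bystander, to be left alone: black marker, 133 mm long, lying at the left; origin under its centre

How it is judged:
On the way, in this order (a step that is already met when the one before it is completed fails the run):
1. the latch bar is lifted out of its catch (latch above 0.17 rad) (value of joint latch above 0.17 rad), for 0.1 s.
2. the gate is swung well open (above 1.2 rad) (value of joint gate above 1.2 rad), for 0.1 s.
3. the scoop's nose is in the mouth and the flap is pushed open by it (above 0.2 rad) (value of joint flap above 0.2 rad and x of scoop_nose in the frame of mouth_sill between 0.015 and 0.15 m and y of scoop_nose in the frame of mouth_sill between -0.06 and 0.06 m and z of scoop_nose in the frame of mouth_sill between -0.1 and 0.085 m), for 0.1 s.
4. all five caps are inside the hopper, below the sill (x of cap_1 in the frame of hopper between -0.08 and 0.085 m and y of cap_1 in the frame of hopper between -0.08 and 0.08 m and z of cap_1 in the frame of hopper between 0 and 0.105 m and x of cap_2 in the frame of hopper between -0.08 and 0.085 m and y of cap_2 in the frame of hopper between -0.08 and 0.08 m and z of cap_2 in the frame of hopper between 0 and 0.105 m and x of cap_3 in the frame of hopper between -0.08 and 0.085 m and y of cap_3 in the frame of hopper between -0.08 and 0.08 m and z of cap_3 in the frame of hopper between 0 and 0.105 m and x of cap_4 in the frame of hopper between -0.08 and 0.085 m and y of cap_4 in the frame of hopper between -0.08 and 0.08 m and z of cap_4 in the frame of hopper between 0 and 0.105 m and x of cap_5 in the frame of hopper between -0.08 and 0.085 m and y of cap_5 in the frame of hopper between -0.08 and 0.08 m and z of cap_5 in the frame of hopper between 0 and 0.105 m), for 0.1 s.
At the end, for the whole second after the job is handed in: All five caps lie in the hopper below the sill; flap shut (under 0.08 rad); gate closed (under 0.045 rad) with the latch bar down in its catch (under 0.05 rad); scoop at rest and upright on the platter (tilt under 0.08 rad, bowl middle within 100 mm of its centre along x and y) (all of step 4 and value of joint flap below 0.08 rad and value of joint gate below 0.045 rad and value of joint latch below 0.05 rad and angle between scoop's own z axis and vertical below 0.08 rad and x of scoop in the frame of platter_top between -0.1 and 0.1 m and y of scoop in the frame of platter_top between -0.1 and 0.1 m and z of scoop in the frame of platter_top between -0.006 and 0.008 m and linear speed of scoop below 0.02 m/s and angular speed of scoop below 0.1 rad/s); the robot touches nothing.
It fails at once if a bystander (ladle, tape or marker) is shifted by more than 30 mm (distance of any of ladle, blue_tape, marker_black from where it was at the start of the episode above 0.03 m).
It also fails if it takes over 72 s, if anything falls off the work surface, if the arm or the gripper's body presses on something with over 40 N, if the wrist force passes 120 N, or if a joint passes its speed limit or range.

## Working session

There is one attempt and no reset: what is moved stays moved. The work goes in short steps, Python scripts to look and compute and a shell command to move; the robot and the scene stay as the last step left them, time stands still between calls to the robot, and variables do not carry over. Pictures are saved under pics/ and viewed, at most 10 in all, crops included, and the job is handed in when it is done.

```bash
ls; mkdir -p pics
python3 - <<'E'
from plant import robot, read_camera
import cv2,numpy as np
for n in ("scene","top"):
    c=read_camera(n); cv2.imwrite(f"pics/{n}0.png",c["image"]); np.savez(f"{n}.npz",K=c["K"],E=c["extrinsics"])
    E=c["extrinsics"]; print(n,c["K"].round(1).tolist(),(-E[:3,:3].T@E[:3,3]).round(3),E[:3,:3].round(2).tolist())
c=read_camera("wrist");print(c["K"].round(1).tolist(),c["mount"].round(3).tolist())
print(robot.read_state(),robot.grip_point_offset)
E
```

```text
pics
scene [[442.9, 0.0, 285.2], [0.0, 442.9, 211.6], [0.0, 0.0, 1.0]] [-0.57  -0.511  0.814] [[0.46, -0.89, -0.01], [-0.42, -0.21, -0.88], [0.78, 0.41, -0.47]]
top [[387.1, 0.0, 275.8], [0.0, 387.1, 210.2], [0.0, 0.0, 1.0]] [0.369 0.06  1.149] [[0.01, -1.0, 0.01], [-0.99, -0.01, -0.13], [0.13, -0.01, -0.99]]
[[294.7, 0.0, 276.5], [0.0, 294.7, 216.3], [0.0, 0.0, 1.0]] [[0.0, -0.96, -0.281, 0.079], [1.0, 0.0, -0.0, 0.0], [0.0, -0.281, 0.96, -0.165], [0.0, 0.0, 0.0, 1.0]]
{'t': 0.15, 'q': array([ 1.03658761e+00,  1.30960936e-01,  1.48901013e+00, -1.13676323e-05,
        1.52304133e+00, -8.53712663e-02]), 'dq': array([-0.00119302, -0.00294145, -0.00359913, -0.00076501,  0.00146072,
        0.00056797]), 'joint_torque': array([ 1.52704950e-03, -5.60473716e+01, -4.92335486e+01,  7.69085577e-02,
        3.06638796e-02, -5.47704303e-05]), 'tool_pos': array([0.26009268, 0.5402036 , 0.21785486]), 'orientation': array([-6.99034169e-01, -3.06240098e+00,  2.12910626e-03]), 'force': array([ 0.70719251,  0.14918483, -0.45377697]), 'wrist_torque': array([0.03751523, 0.00592348, 0.06923581]), 'gripper_force': 0.0, 'opening': 0.09290344393633933} 0.0188
```

View pics/scene0.png

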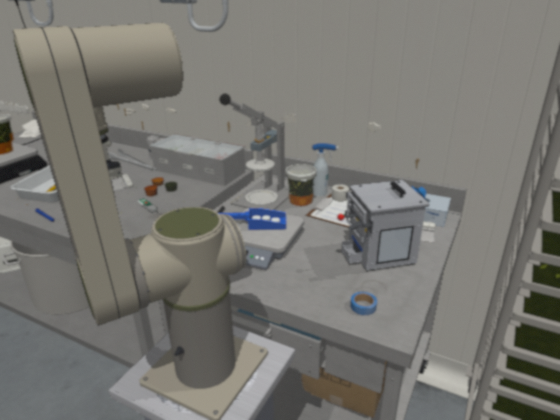

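View pics/top0.png

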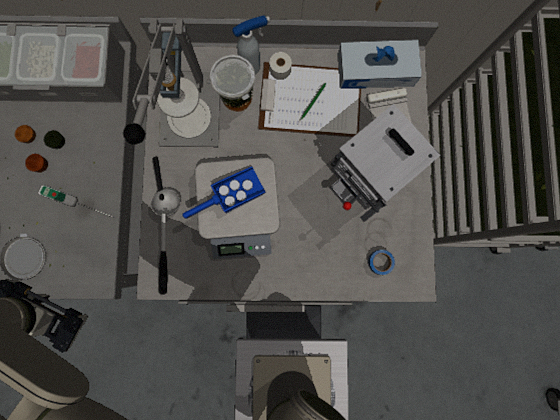

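```bash
cat > h.py <<'E'
import numpy as np,cv2
from scipy.spatial.transform import Rotation as R
def ray(n,u,v):
    d=np.load(n+".npz");K,E=d["K"],d["E"]
    o=-E[:3,:3].T@E[:3,3]; r=E[:3,:3].T@np.linalg.solve(K,[u,v,1.]); return o,r
def onz(n,u,v,z):
    o,r=ray(n,u,v); return o+r*(z-o[2])/r[2]
def proj(n,p):
    d=np.load(n+".npz");K,E=d["K"],d["E"]; c=K@(E[:3,:3]@np.asarray(p)+E[:3,3]); return c[:2]/c[2]
def two(u1,u2,n1="top",n2="scene"):
    o1,r1=ray(n1,*u1);o2,r2=ray(n2,*u2)
    s=np.linalg.lstsq(np.c_[r1,-r2],o2-o1,rcond=None)[0]
    a,b=o1+r1*s[0],o2+r2*s[1]; return (a+b)/2,np.linalg.norm(a-b)
E
python3 - <<'E'
import cv2,numpy as np
from h import *
t=cv2.imread("pics/top0.png");s=cv2.imread("pics/scene0.png")
def red(im,lo):
    b,g,r=[im[...,i].astype(int) for i in range(3)]
    m=((r>110)&(r-g>70)&(r-b>70)).astype(np.uint8); m[:,:lo]=0
    n,_,st,c=cv2.connectedComponentsWithStats(m); return [(st[i,4],c[i].round(1)) for i in range(1,n) if st[i,4]>8]
print(red(t,320),red(s,320))
b,g,r=[t[...,i].astype(int) for i in range(3)]
m=((b>90)&(b-r>60)&(b-g>35)).astype(np.uint8)[145:235,170:290]
n,l,st,c=cv2.connectedComponentsWithStats(m);i=1+st[1:,4].argmax()
cn=cv2.findContours((l==i).astype(np.uint8),0,2)[0]
cn=max(cn,key=len).reshape(-1,2)+[170,145]; print(st[i],cv2.minAreaRect(cn.astype(np.float32)))
A=cv2.resize(t[95:225,320:450],None,fx=4,fy=4,interpolation=2)
B=cv2.resize(t[155:225,170:290],(280*1,163),interpolation=2)
C=cv2.resize(s[170:290,320:440],None,fx=2.33,fy=2.33,interpolation=2)
o=np.zeros((520,800,3),np.uint8);o[:520,:520]=A;o[:163,520:]=B;o[170:170+C.shape[0],520:520+C.shape[1]]=C[:350,:280]
cv2.imwrite("pics/z1.png",o)
E
```

```text
[(np.int32(33), array([347.5, 205.6]))] [(np.int32(25), array([340.4, 216.1]))]
[ 13  22  82  51 764] ((220.34445190429688, 196.53268432617188), (30.094974517822266, 84.1939697265625), 64.09349060058594)
```

View pics/z1.png

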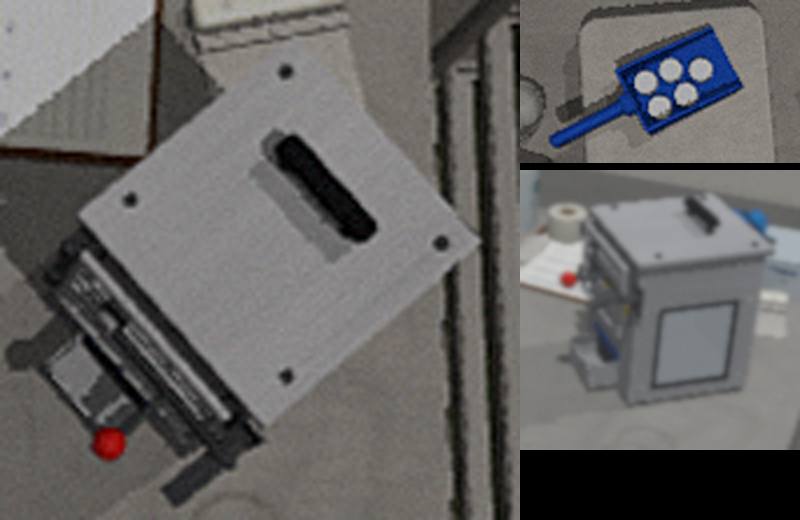

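Run:
```python
from h import *
f=lambda p,z:onz("top",320+p[0]/4,95+p[1]/4,z)[:2]
S=[f(p,.222) for p in [(130,200),(286,71),(441,243),(287,376)]]
C=[f(p,.222) for p in [(83,215),(290,48),(480,240),(263,428)]]
S=np.array(S);C=np.array(C);print(S.round(4),C.round(4),S.mean(0),C.mean(0))
for P in(S,C):
    fy=P[0]-P[3];fy2=P[1]-P[2];fx=P[1]-P[0];fx2=P[2]-P[3]
    print(np.linalg.norm([fy,fy2,fx,fx2],axis=1),[np.degrees(np.arctan2(*v[::-1])).round(1) for v in(fy,fy2,fx,fx2)])
print(two((347.5,205.6),(340.4,216.1)))
print(onz("top",347.5,205.6,.182))
c=S.mean(0)
for a in (-40,-42,-44):
    r=np.radians(a);M=np.array([[np.cos(r),-np.sin(r)],[np.sin(r),np.cos(r)]])
    print(a,[(c+M@v).round(4) for v in ([-.161,-.034],[-.1,.076],[-.085,0])])
# scoop caps & handle
g=lambda p,z:onz("top",170+p[0]*120/280,155+p[1]*70/163,z)[:2]
for p,z in [((36,140),.1),((108,103),.1),((128,133),.09),((97,67),.09),((222,87),.075),((192,30),.075)]:
    print(p,g((p[0],p[1]),z).round(4))
print(onz("top",237,197,.056))
```

```text
[[ 0.659  -0.1374]
 [ 0.7438 -0.2369]
 [ 0.634  -0.3297]
 [ 0.5493 -0.2316]] [[ 0.6491 -0.1081]
 [ 0.7589 -0.2399]
 [ 0.6362 -0.354 ]
 [ 0.517  -0.2159]] [ 0.64651361 -0.23390538] [ 0.64029146 -0.22950553]
[0.14458226 0.14374791 0.13072971 0.12962843] [np.float64(40.6), np.float64(40.2), np.float64(-49.6), np.float64(-49.2)]
[0.17049418 0.16758347 0.17157326 0.18240836] [np.float64(39.2), np.float64(42.9), np.float64(-50.2), np.float64(-49.2)]
(array([ 0.51251388, -0.12971782,  0.18488668]), np.float64(0.0005680341303350099))
[ 0.51307818 -0.13054617  0.182     ]
-40 [array([ 0.5013, -0.1565]), array([ 0.6188, -0.1114]), array([ 0.5814, -0.1793])]
-42 [array([ 0.5041, -0.1514]), array([ 0.6231, -0.1105]), array([ 0.5833, -0.177 ])]
-44 [array([ 0.5071, -0.1465]), array([ 0.6274, -0.1098]), array([ 0.5854, -0.1749])]
(36, 140) [0.4943 0.2957]
(108, 103) [0.539  0.2132]
(128, 133) [0.505 0.19 ]
(97, 67) [0.584 0.229]
(222, 87) [0.5641 0.0801]
(192, 30) [0.6343 0.1175]
[0.55323121 0.16070552 0.056     ]
```

```bash
python3 -m inch '[60,-150,60,-24,50,253,-671,60,-24,50,253,-671,60,-24,50,253,-671,60,-24,50,253,-671,60,-24,50,253,-671,60,-24,50,253,-671,60,-24,50,253,-671,60,-24,50,253,-671,60,-24,50,253,-671,60,-24,50]' 20; python3 -m inch '[134,-300,0,0,50,134,-300,0,0,50,134,-300,0,0,50,134,-300,0,0,50,134,-300,0,0,50,134,-300,0,0,50,134,-300,0,0,50,134,-300,0,0,50]'
```

```text
t: 0.98
tool_pos: [0.4065, 0.1522, 0.2584]
orientation: [1.32, 2.851, 0.0]
force: [1.1, 0.4, 0.2]
opening: 0.0464
gripper_force: 0.0
t: 1.65
tool_pos: [0.5407, -0.1486, 0.2578]
orientation: [-1.322, -2.85, 0.0]
force: [0.2, 0.8, 1.0]
opening: 0.0465
gripper_force: 0.0
```

```bash
python3 -m inch '[-28,19,0,0,50,-28,19,0,0,50,-28,19,0,0,50,-28,19,0,0,50]'
cat >> h.py <<'E'
def wshot(name):
    from plant import robot, read_camera
    s=robot.read_state(); c=read_camera("wrist"); cv2.imwrite(f"pics/{name}.png",c["image"])
    T=np.eye(4);T[:3,:3]=R.from_rotvec(s["orientation"]).as_matrix();T[:3,3]=s["tool_pos"]
    np.savez(name+".npz",K=c["K"],E=np.linalg.inv(T@c["mount"])); return c["image"],s
def red(im,lo=0,a=8):
    b,g,r=[im[...,i].astype(int) for i in range(3)]
    m=((r>90)&(r-g>55)&(r-b>55)).astype(np.uint8); m[:,:lo]=0
    n,_,st,c=cv2.connectedComponentsWithStats(m); return [(st[i,4],c[i].round(1)) for i in range(1,n) if st[i,4]>a]
E
python3 - <<'E'
from h import *
im,s=wshot("w1")
print(s["tool_pos"])
for a,c in red(im,0,60): print(a,c,onz("w1",*c,.182))
E
```

```text
t: 1.98
tool_pos: [0.5128, -0.127, 0.2587]
orientation: [1.32, 2.85, 0.0]
force: [0.9, 0.2, 1.0]
opening: 0.0466
gripper_force: 0.0
[ 0.51275375 -0.12699203  0.25868052]
498 [276.1 226.3] [ 0.51324288 -0.12812355  0.182     ]
```

View pics/w1.png

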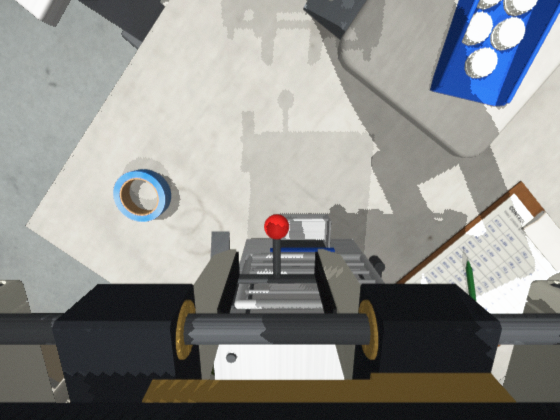

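```bash
python3 -m inch '[0,0,-30,0,45,0,-1,-60,0,45,0,-1,-80,0,45,0,-1,-94,0,45,0,-1,-94,0,45,0,-1,-94,0,0,0,-1,-94,0,0,0,-1,-94,0,0,0,-1,-94,0,0,0,-1,-94,0,0]' 25
```

```text
t: 2.87
tool_pos: [0.5136, -0.1283, 0.1662]
orientation: [1.319, 2.848, 0.001]
force: [-0.6, 0.6, 5.3]
opening: 0.0208
gripper_force: 25.0
```

```bash
python3 -m inch '[1,1,10,0,0,2,2,20,0,0,2,2,20,0,0,2,2,20,0,0]'
python3 - <<'E'
import numpy as np
h=np.array([.637,-.107]);x=np.array([.649,-.760]);y=np.array([.760,.649])
b=h-.061*x-.1073*y; 
for k in range(0,126,6):
    a=np.radians(-k);M=np.array([[np.cos(a),-np.sin(a)],[np.sin(a),np.cos(a)]])
    print(k,(1e3*(h+M@(b-h)-b)).round().astype(int))
E
```

```text
t: 3.2
tool_pos: [0.5152, -0.1262, 0.1859]
orientation: [1.32, 2.849, 0.0]
force: [1.3, -0.1, 2.2]
opening: 0.0203
gripper_force: 25.0
0 [0 0]
6 [-2 13]
12 [-2 26]
18 [-1 39]
24 [ 1 51]
30 [ 5 64]
36 [ 9 76]
42 [16 87]
48 [23 98]
54 [ 31 108]
60 [ 40 117]
66 [ 51 124]
72 [ 62 131]
78 [ 73 137]
84 [ 85 141]
90 [ 98 144]
96 [111 146]
102 [124 147]
108 [136 146]
114 [149 143]
120 [162 140]
```

```bash
python3 -m inch '[-2,13,0,-6,0,-2,26,0,-12,0,-1,39,0,-18,0,1,51,0,-24,0,5,64,0,-30,0,9,76,0,-36,0,16,87,0,-42,0,23,98,0,-48,0,31,108,0,-54,0,40,117,0,-60,0]'
```

```text
t: 4.03
tool_pos: [0.5558, -0.0097, 0.1847]
orientation: [2.571, 1.799, 0.001]
force: [6.4, -8.0, -1.5]
opening: 0.0205
gripper_force: 25.0
```

```bash
python3 -m inch '[12,6,0,-6,0,23,13,0,-12,0,34,18,0,-18,0,45,22,0,-24,0,58,25,0,-30,0,71,27,0,-36,0,84,28,0,-42,0,96,27,0,-48,0,108,24,0,-54,0,120,21,0,-60,0]'
```

```text
t: 4.87
tool_pos: [0.6754, 0.0143, 0.1845]
orientation: [-3.127, -0.276, -0.002]
force: [2.6, 6.1, 1.1]
opening: 0.0199
gripper_force: 25.0
```

```bash
python3 -m inch '[0,-1,-10,0,0,0,-1,-19,0,0,0,-1,-19,0,45,0,-1,-19,0,45,0,-1,-19,0,45,0,-1,20,0,45,0,-1,60,0,45,-30,50,80,7,45,-60,90,80,14,45,-90,130,80,21,45]' && python3 -m inch '[-69,119,10,87,50,-69,119,10,87,50,-69,119,10,87,50,-69,119,10,87,50,-69,119,10,87,50,-69,119,10,87,50,-69,119,10,87,50,-69,119,10,87,50,-69,119,10,87,50,-69,119,10,87,50]' && python3 -m inch '[0,0,0,14,50,0,0,0,16,50,0,0,0,16,50,0,0,0,16,50]'
python3 - <<'E'
from h import *
im,s=wshot("w2")
print(s["tool_pos"],s["orientation"])
E
```

```text
t: 5.7
tool_pos: [0.6064, 0.1126, 0.2656]
orientation: [3.023, 0.852, 0.006]
force: [0.1, 1.3, 0.2]
opening: 0.0423
gripper_force: 0.0
t: 6.53
tool_pos: [0.537, 0.2311, 0.2732]
orientation: [1.951, 2.462, -0.001]
force: [-0.3, -0.5, -0.8]
opening: 0.0463
gripper_force: 0.0
t: 6.87
tool_pos: [0.5371, 0.231, 0.2731]
orientation: [1.595, 2.706, -0.001]
force: [0.1, -0.8, -0.1]
opening: 0.0465
gripper_force: 0.0
[0.53705425 0.23103213 0.27314929] [ 1.59546934e+00  2.70588872e+00 -6.14703428e-04]
```

View pics/w2.png

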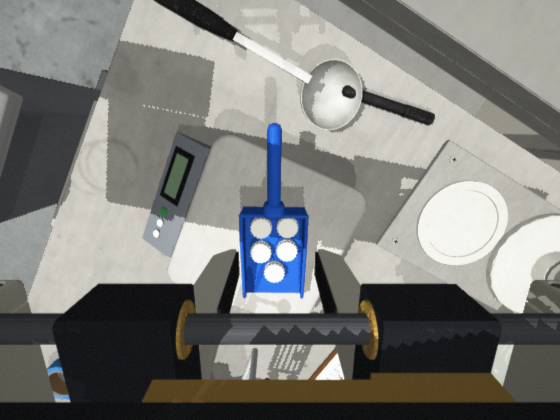

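Run:
```python
from h import *
a=onz("w2",275,125,.1);b=onz("w2",273.8,205,.1);print(a,b,np.linalg.norm(a-b))
d=(b-a)/np.linalg.norm(b-a);print(np.degrees(np.arctan2(d[1],d[0])));g=a+d*.051
s=np.array([.53705,.23103,.27315]);print(g,(g-s)*1e3, "dz",(.088-.0188-s[2])*1e3)
```

```text
[0.49496882 0.3033126  0.1       ] [0.53731034 0.22360142 0.1       ] 0.09025894394465306
-62.02335795708348
[0.51889351 0.25827252 0.1       ] [ -18.15648776   27.2425195  -173.15      ] dz -203.95000000000002
```

```bash
python3 -m inch '[-20,29,-40,-1,50,-20,29,-80,-1,50,-20,29,-120,-1,50,-20,29,-155,-1,50,-20,29,-185,-1,50,-20,29,-203,-1,50,-20,29,-203,-1,50,-20,29,-203,-1,0,-20,29,-203,-1,0,-20,29,-203,-1,0]' 60; python3 -m inch '[0,0,0,0,0,0,0,0,0,0,0,0,5,0,0,0,0,15,0,0,0,0,30,0,0,0,0,30,0,0]'
python3 - <<'E'
from h import *
im,s=wshot("w3")
cv2.imwrite("pics/w3c.png",np.hstack([im[100:330,180:370]]*1))
print(s["wrist_torque"],s["force"])
E
```

```text
t: 7.75
tool_pos: [0.5188, 0.2613, 0.0727]
orientation: [1.62, 2.689, 0.005]
force: [0.5, 0.0, -0.3]
opening: 0.0307
gripper_force: 0.0
t: 8.25
tool_pos: [0.5189, 0.2614, 0.1039]
orientation: [1.619, 2.689, 0.006]
force: [-0.0, 0.3, -1.1]
opening: 0.0158
gripper_force: 60.0
[0.12316273 0.05805008 0.01804525] [-0.04744402  0.30614456 -1.14655183]
```

View pics/w3.png

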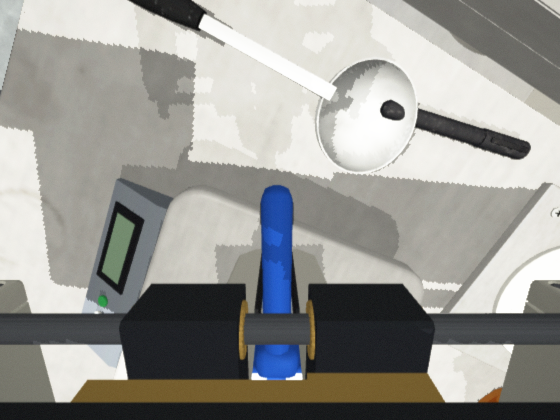

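Run:
```python
from h import *
for dz in(-.004,0,.004,.008,.012): print(dz,proj("w3",[.495,.3033,.131+dz]))
im=cv2.imread("pics/w3.png");b,g,r=[im[...,i].astype(int) for i in range(3)]
m=((b>90)&(b-r>60)&(b-g>35));m=m[:280,200:350];ys,xs=np.nonzero(m);print(ys.min(),xs[ys==ys.min()].mean()+200)
```

```text
-0.004 [273.73590627 194.74345396]
0 [273.69568794 196.52165732]
0.004 [273.6532099  198.39977134]
0.008 [273.60827618 200.38645982]
0.012 [273.56066751 202.49141811]
185 276.5
```

Run:
```python
from h import *
im=cv2.imread("pics/w2.png");b,g,r=[im[...,i].astype(int) for i in range(3)]
m=((b>90)&(b-r>60)&(b-g>35));m=m[100:280,200:350];ys,xs=np.nonzero(m);v=ys.min()+100;u=xs[ys==ys.min()].mean()+200;print(v,u)
for z in(.08,.088,.1):
    a=onz("w2",u,v,z);print(z,a)
    for dz in(-.01,0,.01): print(dz,proj("w3",a+[0,0,.031+dz]))
from plant import read_camera
c=read_camera("scene");cv2.imwrite("pics/s4.png",c["image"]);c=c["image"]
t=read_camera("top")["image"];cv2.imwrite("pics/t4.png",t)
A=cv2.resize(c[180:270,190:330],None,fx=4,fy=4,interpolation=2)
B=cv2.resize(t[140:240,160:250],None,fx=2.6,fy=2.6,interpolation=2)
o=np.zeros((360,800,3),np.uint8);o[:,:560]=A;o[:260,560:794]=B;cv2.imwrite("pics/z2.png",o)
```

```text
123 274.0
0.08 [0.49264939 0.30488731 0.08      ]
-0.01 [271.60834562 180.82205373]
0 [271.3910466  183.91024899]
0.01 [271.14582467 187.3952773 ]
0.088 [0.4927916  0.30477696 0.088     ]
-0.01 [271.57366192 183.56093285]
0 [271.34320625 186.97853545]
0.01 [271.08154268 190.85894378]
0.1 [0.49300492 0.30461145 0.1       ]
-0.01 [271.51499683 188.19355809]
0 [271.2616593  192.20862629]
0.01 [270.97100133 196.81517466]
```

View pics/z2.png

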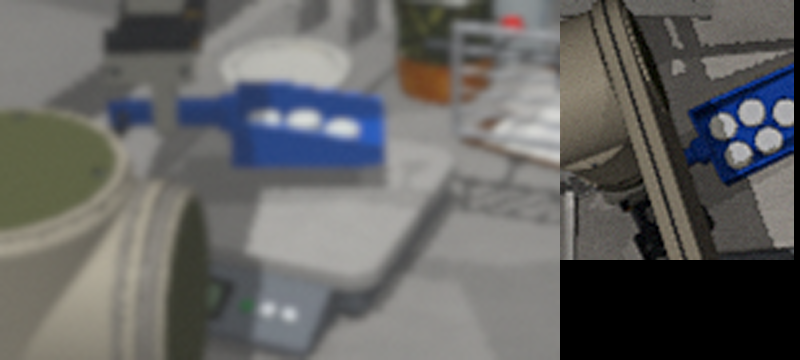

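```bash
python3 -m inch '[-5,-2,10,0,0,-18,-7,22,1,0,-38,-14,32,2,0,-60,-22,38,3,0,-80,-33,41,4,0,-95,-50,41,5,0,-103,-72,41,6,0,-106,-96,41,7,0,-106,-120,41,8,0,-105,-145,41,9,0]' && python3 -m inch '[2,-24,0,1,0,5,-48,0,2,0,9,-68,0,3,0,12,-82,0,3.5,0,15,-92,0,3.5,0,17,-97,0,3.5,0,17,-98,0,3.5,0,17,-98,0,3.5,0]'
python3 - <<'E'
from h import *
from plant import robot, read_camera
s=robot.read_state();print(s["tool_pos"],R.from_rotvec(s["orientation"]).as_matrix()[:,1],s["wrist_torque"])
t=read_camera("top")["image"];c=read_camera("scene")["image"]
A=cv2.resize(t[120:250,270:430],None,fx=3,fy=3,interpolation=2);B=cv2.resize(c[150:290,250:410],None,fx=2.5,fy=2.5,interpolation=2)[:,:320]
o=np.zeros((390,800,3),np.uint8);o[:,:480]=A;o[:350,480:]=B;cv2.imwrite("pics/z3.png",o)
E
```

```text
t: 9.23
tool_pos: [0.4107, 0.1148, 0.1408]
orientation: [-1.401, -2.811, 0.001]
force: [0.6, 0.6, -2.3]
opening: 0.0155
gripper_force: 60.0
t: 9.9
tool_pos: [0.4288, 0.0179, 0.1409]
orientation: [-1.318, -2.851, -0.0]
force: [-0.3, -0.8, -2.8]
opening: 0.0155
gripper_force: 60.0
[0.42877301 0.01790133 0.1408545 ] [ 7.61810946e-01  6.47799376e-01 -2.26167221e-04] [ 0.1306657   0.12539861 -0.00380177]
```

View pics/z3.png

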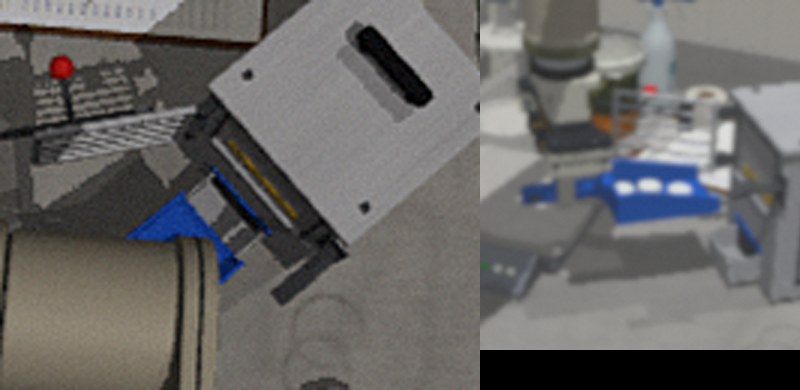

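Run:
```python
from h import *
x=np.array([.649,-.760]);y=np.array([.760,.649])
for c in ([.644,-.231],):
  for p in ((331.7,185),(350.7,208.3)):
    w=onz("top",*p,.142)[:2];d=w-c;print(w,d@x,d@y)
  d=np.array([.4288,.0179])-c;print("tcp",d@x,d@y)
# roof front corners again this image
for p in ((210,95),(345,250)):
    w=onz("top",270+p[0]/3,120+p[1]/3,.222)[:2]-c;print(w@x,w@y)
for p in ((248,75),(364,208)):
    w=onz("top",270+p[0]/3,120+p[1]/3,.222)[:2]-c;print("screw",w@x,w@y)
```

```text
[ 0.57378164 -0.09731064] -0.147175626398982 0.03339843702999004
[ 0.51192858 -0.14676257] -0.14973480026643476 -0.04570418877378469
tcp -0.32882880000000003 -0.002015899999999987
-0.0964100597290583 0.07919177374951804
-0.09747628716969992 -0.0880214493707184
screw -0.06105744070632159 0.07187138701801414
screw -0.06238555778337686 -0.07231786570145772
```

```bash
python3 -m inch '[6,-3,2,1,0,14,-11,3,1,0,25,-23,3,1,0,37,-37,3,1,0,48,-50,3,1,0,59,-63,3,1,0,68,-73,3,1,0,75,-81,3,1,0,79,-86,3,1,0,80,-87,3,1,0]'
python3 - <<'E'
from h import *
from plant import robot, read_camera
s=robot.read_state();c=[.644,-.231];x=np.array([.649,-.760]);y=np.array([.760,.649])
print((s["tool_pos"][:2]-c)@x,(s["tool_pos"][:2]-c)@y,s["wrist_torque"])
E
```

```text
t: 10.83
tool_pos: [0.5095, -0.0701, 0.1437]
orientation: [-1.293, -2.862, 0.0]
force: [0.0, 0.4, -3.2]
opening: 0.0155
gripper_force: 60.0
-0.2095937581474136 0.002183639690740466 [ 0.41541825  0.32253514 -0.01686627]
```

```bash
python3 -m inch '[0,0,0,0,0,0,0,0,0,0,0,0,0,0,0]' 6; python3 -m inch '[1,-1,3,0,0,3,-3,7,0,0,4,-5,12,0,0,5,-6,17,0,0,6,-8,22,0,0,6,-8,22,0,0]'
python3 - <<'E'
from h import *
from plant import robot
s=robot.read_state();print(s["wrist_torque"])
E
```

```text
t: 11.08
tool_pos: [0.5091, -0.0691, 0.1444]
orientation: [1.292, 2.863, 0.0]
force: [-0.1, 0.2, -0.8]
opening: 0.0158
gripper_force: 6.0
t: 11.58
tool_pos: [0.5161, -0.078, 0.1679]
orientation: [1.292, 2.861, 0.001]
force: [0.1, 0.2, -0.2]
opening: 0.0161
gripper_force: 6.0
[ 0.09399161 -0.02359802 -0.05050196]
```

```bash
python3 -m inch '[3,-3,7,0,0,6,-7,14,0,0,9,-11,21,0,0,13,-15,27,0,0,18,-21,34,0,0,24,-28,41,0,0,30,-35,48,0,0,36,-42,53,0,0,42,-49,57,0,0,42,-49,57,0,0]'
python3 - <<'E'
from h import *
from plant import robot, read_camera
im,s=wshot("w5");print(s["wrist_torque"])
t=read_camera("top")["image"];c=read_camera("scene")["image"]
A=cv2.resize(im,(480,360));B=cv2.resize(c[150:290,290:418],None,fx=2.5,fy=2.5,interpolation=2)[:,:320]
o=np.zeros((600,800,3),np.uint8);o[:360,:480]=A;o[:350,480:]=B
o[360:600,:480]=cv2.resize(t[130:210,290:450],None,fx=3,fy=3,interpolation=2);cv2.imwrite("pics/z5.png",o)
E
```

```text
t: 12.42
tool_pos: [0.5583, -0.128, 0.2243]
orientation: [1.293, 2.861, -0.001]
force: [0.6, -0.0, 0.2]
opening: 0.0162
gripper_force: 6.0
[-0.03470288 -0.13059602 -0.09299485]
```

View pics/z5.png

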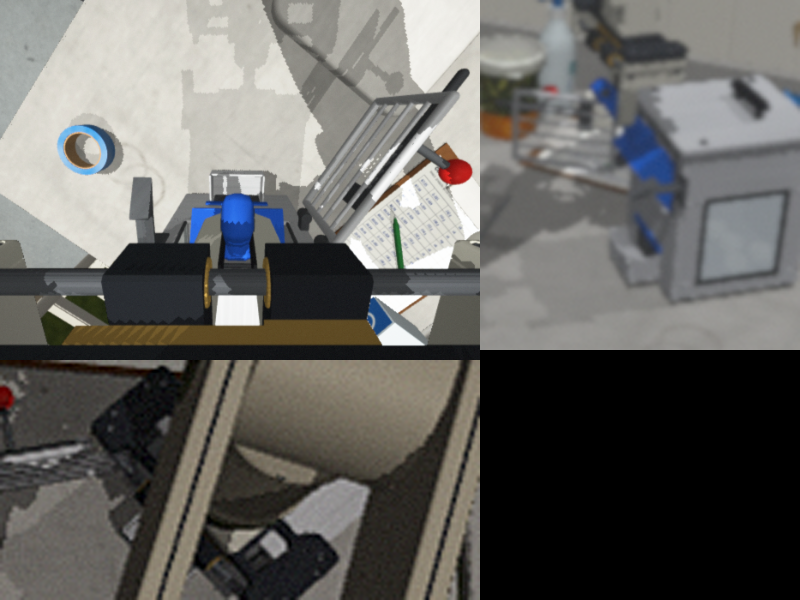

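```bash
python3 -m inch '[0,0,0,0,0,2,-2,3,0,0,-2,2,-2,0,0,2,-2,3,0,0,-2,2,-2,0,0,2,-2,3,0,0,0,0,0,0,0,0,0,0,0,0,0,0,0,0,0,0,0,0,0,0]'
python3 - <<'E'
from h import *
from plant import robot, read_camera
c=read_camera("scene")["image"]; cv2.imwrite("pics/s6.png",c)
a=c[150:290,290:418]; hsv=cv2.cvtColor(c,cv2.COLOR_BGR2HSV)
# bright, unsaturated pixels near the scoop
sc=c[185:225,330:365].astype(int); print("white on scoop",((sc.min(2)>150)&(sc.max(2)-sc.min(2)<30)).sum())
w=c[225:268,372:418].astype(int).mean(2);w0=cv2.imread("pics/scene0.png")[225:268,372:418].astype(int).mean(2);print("window diff",np.abs(w-w0).max(),(np.abs(w-w0)>20).sum())
ys,xs=np.nonzero(np.abs(w-w0)>20);print(list(zip(xs+372,ys+225))[:30])
E
```

```text
t: 13.4
tool_pos: [0.557, -0.1263, 0.223]
orientation: [1.293, 2.863, 0.0]
force: [-0.6, 0.1, 0.1]
opening: 0.016
gripper_force: 6.0
white on scoop 64
window diff 21.333333333333343 5
[(np.int64(383), np.int64(240)), (np.int64(384), np.int64(241)), (np.int64(404), np.int64(249)), (np.int64(390), np.int64(251)), (np.int64(391), np.int64(254))]
```

```bash
python3 -m inch '[-6,7,-5,0,0,-12,14,-10,0,0,-18,21,-16,0,0,-24,28,-23,0,0,-29,34,-30,0,0,-33,38,-36,0,0,-36,42,-43,0,0,-39,46,-50,0,0,-42,49,-57,0,0,-44,51,-63,0,0]'; python3 -m inch '[-1,2,-5,0,0,-2,4,-10,0,0,-3,5,-15,0,0,-3,6,-18,0,0,-3,6,-18,0,0]';python3 -m inch '[0,0,0,0,0,0,0,0,0,0,0,0,0,0,0,0,0,0,0,0]' 60
python3 - <<'E'
from h import *
from plant import robot, read_camera
s=robot.read_state();print(s["wrist_torque"])
c=read_camera("scene")["image"]; cv2.imwrite("pics/s7.png",c)
t=read_camera("top")["image"]; cv2.imwrite("pics/t7.png",t)
b,g,r=[c[...,i].astype(int) for i in range(3)]
m=((b>90)&(b-r>60)&(b-g>35));m[:,:270]=0;m[:,370:]=0;m[:170]=0;m[270:]=0;ys,xs=np.nonzero(m)
for x in range(xs.min(),xs.max(),5): k=ys[xs==x]; print(x,k.min(),k.max(),len(k)) if len(k) else 0
E
```

```text
t: 14.28
tool_pos: [0.5126, -0.075, 0.1592]
orientation: [-1.292, -2.863, -0.0]
force: [-0.5, 0.3, 1.0]
opening: 0.0161
gripper_force: 6.0
t: 14.7
tool_pos: [0.5095, -0.0691, 0.141]
orientation: [-1.292, -2.862, 0.0]
force: [-0.7, -0.2, 0.1]
opening: 0.016
gripper_force: 6.0
t: 15.03
tool_pos: [0.51, -0.0694, 0.142]
orientation: [-1.293, -2.863, -0.0]
force: [0.1, 0.2, -2.0]
opening: 0.0159
gripper_force: 60.0
[ 0.28725799  0.24740838 -0.02123429]
306 219 223 5
311 218 221 4
316 218 223 6
331 216 222 7
336 214 223 10
341 213 222 10
346 211 233 23
351 211 233 18
356 211 233 16
361 213 232 13
```

```bash
python3 -m inch '[0,0,4,0,0,-8,9,4,0,0,-18,21,4,0,0,-30,35,4,0,0,-43,50,4,0,0,-56,65,4,0,0,-66,78,4,0,0,-74,87,4,0,0,-78,91,4,0,0,-78,91,4,0,0]'
python3 - <<'E'
from h import *
from plant import robot, read_camera
s=robot.read_state();print(s["wrist_torque"])
t=read_camera("top")["image"];c=read_camera("scene")["image"]
A=cv2.resize(t[130:260,270:430],None,fx=3,fy=3,interpolation=2);B=cv2.resize(c[150:290,270:430],None,fx=2.5,fy=2.5,interpolation=2)[:,:]
o=np.zeros((390,800,3),np.uint8);o[:,:400]=A[:,:400];o[:350,400:]=B;cv2.imwrite("pics/z6.png",o)
E
```

```text
t: 15.97
tool_pos: [0.4318, 0.0222, 0.1464]
orientation: [1.291, 2.863, 0.0]
force: [0.0, -0.1, -1.8]
opening: 0.0153
gripper_force: 60.0
[0.03235891 0.12629707 0.00575594]
```

View pics/z6.png

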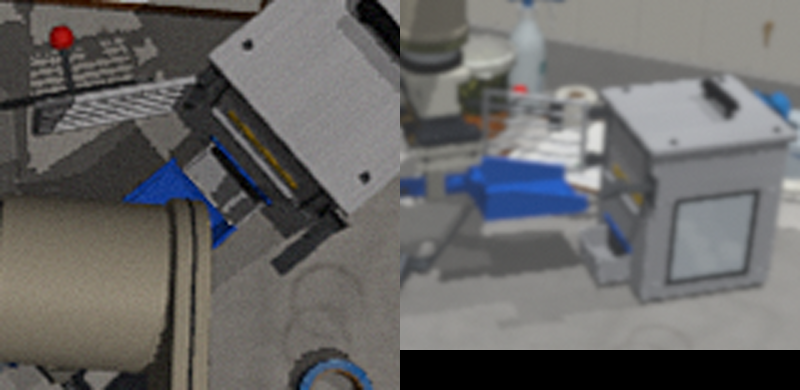

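```bash
python3 -m inch '[-3,20,0,0,0,-8,44,0,-1,0,-14,69,0,-2,0,-17,96,0,-3,0,-18,123,0,-4,0,-17,150,0,-6,0,-14,175,0,-8,0,-8,195,0,-9,0,8,212,0,-10,0,28,225,0,-11,0]' && python3 -m inch '[20,6,-10,-1,0,40,11,-25,-1,0,52,14,-40,-1,0,58,14,-50,-1,0,59,14,-55,-1,0,59,14,-58,-1,0,59,14,-58,-1,0]' && python3 -m inch '[0,0,0,0,0,0,0,0,0,0,0,0,-5,0,0,0,0,-9,0,0,0,0,-13,0,0,0,0,-16,0,0,0,0,-16,0,0]' 5; python3 -c "
from plant import robot
s=robot.read_state();print(s['wrist_torque'],s['tool_pos'])"
```

```text
t: 16.9
tool_pos: [0.4607, 0.248, 0.1458]
orientation: [-1.561, -2.726, -0.0]
force: [0.2, -0.7, 0.1]
opening: 0.0154
gripper_force: 60.0
t: 17.48
tool_pos: [0.5183, 0.2601, 0.0873]
orientation: [-1.585, -2.711, 0.002]
force: [-0.0, -0.0, -1.0]
opening: 0.0156
gripper_force: 60.0
t: 18.07
tool_pos: [0.5186, 0.2606, 0.0712]
orientation: [-1.584, -2.712, 0.001]
force: [0.0, -0.8, 0.7]
opening: 0.0158
gripper_force: 5.0
[-0.01486184  0.0327354   0.01361923] [0.51858458 0.26058681 0.07123219]
```

```bash
python3 -m inch '[0,0,0,0,45,0,0,0,0,45,0,0,0,0,45,0,0,10,0,45,0,0,40,0,45,0,0,80,0,45,0,0,120,-7,45,0,0,160,-14,45,0,0,190,-21,45,20,-30,190,-28,45]' && python3 -m inch '[137,-217,0,-81,45,137,-217,0,-81,45,137,-217,0,-81,45,137,-217,0,-81,45,137,-217,0,-81,45,137,-217,0,-81,45,137,-217,0,-81,45,137,-217,0,-81,45,137,-217,0,-81,45,137,-217,0,-81,45]' && python3 -m inch '[0,0,0,-8,45,0,0,0,-9,45,0,0,0,-9,45,0,0,0,-9,45]'
python3 - <<'E'
from h import *
from plant import robot,read_camera
im,s=wshot("w8");print(s["tool_pos"])
m=R.from_rotvec(s["orientation"]).as_matrix()[:,1];print("tooly",np.degrees(np.arctan2(m[1],m[0])))
for a,c in red(im,0,100): print(a,c,onz("w8",*c,.182))
t=read_camera("top")["image"];cv2.imwrite("pics/t8.png",t);cv2.imwrite("pics/s8.png",read_camera("scene")["image"])
print(onz("top",290.7,142.7,.182))
E
```

```text
t: 18.9
tool_pos: [0.5401, 0.2358, 0.2727]
orientation: [2.192, 2.245, 0.021]
force: [1.8, 1.3, 1.1]
opening: 0.0419
gripper_force: 0.0
t: 19.73
tool_pos: [0.6761, 0.0129, 0.2627]
orientation: [-3.097, -0.529, -0.0]
force: [0.5, -0.0, -0.1]
opening: 0.0419
gripper_force: 0.0
t: 20.07
tool_pos: [0.676, 0.0136, 0.2627]
orientation: [3.127, 0.298, 0.001]
force: [0.7, 0.2, 0.5]
opening: 0.0419
gripper_force: 0.0
[0.67600776 0.01362713 0.26274475]
tooly -79.11646878649486
471 [274.6 221.9] [0.67688292 0.01565514 0.182     ]
[0.67562428 0.01383502 0.182     ]
```

```bash
python3 -m inch '[0,1,-30,0,45,0,1,-60,0,45,0,1,-80,0,45,0,1,-97,0,45,0,1,-97,0,45,0,1,-97,0,0,0,1,-97,0,0,0,1,-97,0,0,0,1,-97,0,0]' 25 && python3 -m inch '[0,-1,10,0,0,0,-2,20,0,0,0,-2,20,0,0]'
python3 - <<'E'
import numpy as np
from plant import robot
s=robot.read_state();p=s["tool_pos"][:2]
h=np.array([.637,-.107]);d0=p-h;print(np.linalg.norm(d0),np.degrees(np.arctan2(d0[1],d0[0])))
rr=np.linalg.norm(d0)
for k in range(0,126,6):
    a=np.radians(k);M=np.array([[np.cos(a),-np.sin(a)],[np.sin(a),np.cos(a)]])
    print(k,(1e3*(h+M@d0*(.1245/rr)-p)).round().astype(int))
E
```

```text
t: 20.97
tool_pos: [0.6773, 0.0154, 0.1673]
orientation: [-3.127, -0.296, -0.006]
force: [-0.4, 1.0, 3.3]
opening: 0.0206
gripper_force: 25.0
t: 21.22
tool_pos: [0.6774, 0.0128, 0.1885]
orientation: [3.127, 0.296, 0.007]
force: [-0.1, 2.6, 2.9]
opening: 0.0203
gripper_force: 25.0
0.12644393555355457 71.3663009522117
0 [-1 -2]
6 [-13   2]
12 [-26   4]
18 [-39   5]
24 [-52   4]
30 [-65   2]
36 [-78  -1]
42 [-90  -6]
48 [-101  -11]
54 [-112  -18]
60 [-123  -26]
66 [-132  -35]
72 [-140  -46]
78 [-148  -56]
84 [-154  -68]
90 [-158  -80]
96 [-162  -93]
102 [-164 -105]
108 [-165 -118]
114 [-164 -131]
120 [-162 -144]
```

```bash
python3 -m inch '[-13,2,0,6,0,-26,4,0,12,0,-39,5,0,18,0,-52,4,0,24,0,-65,2,0,30,0,-78,-1,0,36,0,-90,-6,0,42,0,-101,-11,0,48,0,-112,-18,0,54,0,-123,-26,0,60,0]' && python3 -m inch '[-9,-9,0,6,0,-17,-20,0,12,0,-25,-30,0,18,0,-31,-42,0,24,0,-35,-54,0,30,0,-39,-67,0,36,0,-41,-79,0,42,0,-42,-92,0,48,0,-41,-102,0,54,0,-40,-109,0,58,0]'
```

```text
t: 22.05
tool_pos: [0.5527, -0.013, 0.1858]
orientation: [2.555, 1.827, 0.002]
force: [3.0, -0.1, 0.0]
opening: 0.0204
gripper_force: 25.0
t: 22.88
tool_pos: [0.5149, -0.1239, 0.1862]
orientation: [1.349, 2.831, 0.001]
force: [8.2, 0.3, -3.4]
opening: 0.0206
gripper_force: 25.0
```

```bash
python3 -m inch '[2,-3,0,2,0,3,-5,0,2,0,3,-5,0,2,0,2,-6,-7,2,0,1,-7,-14,2,0,1,-7,-20,2,0,1,-7,-20,2,0]'; python3 -m inch '[0,0,0,0,45,0,0,0,0,45,0,0,0,0,45,0,0,0,0,45,0,0,30,0,45,0,0,60,0,45,0,0,90,0,45,0,0,92,0,45]'
python3 - <<'E'
from h import *
from plant import robot,read_camera
im,s=wshot("w9");print(s["tool_pos"])
for a,c in red(im,0,100): print(a,c,onz("w9",*c,.182))
E
```

```text
t: 23.47
tool_pos: [0.5143, -0.1292, 0.165]
orientation: [1.309, 2.855, 0.001]
force: [3.0, 2.0, -4.9]
opening: 0.0204
gripper_force: 25.0
t: 24.13
tool_pos: [0.5165, -0.1303, 0.2641]
orientation: [1.304, 2.848, 0.001]
force: [-0.3, 0.8, 1.2]
opening: 0.0421
gripper_force: 0.0
[ 0.51649449 -0.13033481  0.26405369]
489 [275.  218.3] [ 0.51324273 -0.12809793  0.182     ]
```

```bash
python3 -m inch '[-100,60,60,0,45,-200,400,60,0,45,-200,400,60,0,45,-200,400,60,0,45,-200,400,60,0,45,-200,400,60,0,45,-200,400,60,0,45,-200,400,60,0,45,-200,400,60,0,45,-200,400,60,0,45]'; python3 -m inch '[-100,250,0,0,45,-100,250,0,0,45,-100,250,0,0,45,-100,250,0,0,45,-100,250,0,0,45,-100,250,0,0,45,-100,250,0,0,45,-100,250,0,0,45,-100,250,0,0,45,-100,250,0,0,45]'
python3 - <<'E'
from h import *
from plant import robot,read_camera
t=read_camera("top")["image"];c=read_camera("scene")["image"];cv2.imwrite("pics/t9.png",t);cv2.imwrite("pics/s9.png",c)
print(red(t,320),red(c,320))
t0=cv2.imread("pics/top0.png");c0=cv2.imread("pics/scene0.png")
for n,a,b in(("top",t,t0),("scene",c,c0)):
    d=(cv2.absdiff(cv2.GaussianBlur(a,(3,3),0),cv2.GaussianBlur(b,(3,3),0)).max(2)>25).astype(np.uint8)
    k,_,st,ce=cv2.connectedComponentsWithStats(d);print(n,[(st[i].tolist()) for i in range(1,k) if st[i,4]>12])
def blue(im):
    b,g,r=[im[...,i].astype(int) for i in range(3)]
    m=((b>90)&(b-r>60)&(b-g>35)).astype(np.uint8)[145:235,170:290]
    k,l,st,ce=cv2.connectedComponentsWithStats(m);i=1+st[1:,4].argmax();mm=(l==i)
    w=(im[145:235,170:290].min(2)>170);h=cv2.morphologyEx(mm.astype(np.uint8),3,np.ones((9,9),np.uint8))
    return st[i].tolist(),(w&(h>0)).sum()
print(blue(t0),blue(t))
E
```

```text
t: 25.02
tool_pos: [0.3299, 0.2324, 0.3119]
orientation: [-1.309, -2.856, 0.001]
force: [2.4, -0.0, 0.2]
opening: 0.0417
gripper_force: 0.0
t: 25.85
tool_pos: [0.2316, 0.4804, 0.3117]
orientation: [1.308, 2.856, -0.003]
force: [1.0, -0.1, -0.6]
opening: 0.0419
gripper_force: 0.0
[(np.int32(44), array([347.1, 205.5]))] [(np.int32(29), array([340.4, 216.3]))]
top [[209, 163, 57, 51, 1069], [221, 171, 10, 5, 14], [142, 190, 10, 18, 110], [54, 192, 14, 13, 101], [154, 201, 11, 9, 60], [96, 210, 16, 7, 20], [141, 210, 6, 11, 44], [161, 213, 5, 10, 37], [169, 216, 29, 14, 87], [211, 242, 6, 4, 13], [225, 246, 17, 7, 79], [139, 253, 20, 15, 148], [242, 252, 7, 4, 19], [235, 255, 46, 57, 1019], [168, 269, 49, 31, 357], [0, 279, 32, 43, 562], [33, 293, 55, 46, 1152], [25, 298, 9, 11, 64], [187, 301, 20, 3, 46], [10, 308, 16, 21, 170], [28, 324, 6, 5, 19], [25, 329, 20, 39, 367], [17, 335, 5, 18, 40], [44, 334, 43, 36, 413], [41, 359, 18, 15, 110], [0, 361, 79, 59, 2103], [63, 371, 64, 49, 670], [42, 413, 17, 7, 71]]
scene [[48, 12, 45, 12, 293], [84, 14, 27, 16, 141], [44, 18, 15, 44, 137], [171, 26, 17, 26, 213], [24, 29, 6, 3, 16], [71, 29, 27, 79, 314], [78, 31, 16, 44, 107], [43, 32, 17, 52, 157], [15, 43, 18, 62, 156], [103, 65, 97, 87, 1602], [63, 77, 36, 148, 382], [36, 103, 4, 13, 24], [35, 118, 7, 16, 53], [99, 128, 8, 16, 76], [106, 159, 16, 18, 180], [112, 180, 4, 10, 15], [143, 203, 9, 7, 41], [178, 208, 14, 6, 45], [135, 211, 42, 66, 534], [251, 214, 30, 10, 194], [268, 228, 16, 2, 28], [230, 269, 33, 25, 493]]
([13, 22, 82, 51, 764], np.int64(29)) ([13, 20, 82, 52, 1282], np.int64(0))
```

```bash
python3 -c "
from plant import job
print(job.close_job())"
```

```text
the job is handed in; nothing more can be done
None
```

I handed the job in at about 26 s of the 72 s allowed: caps tipped into the hopper, empty scoop back on the platter, gate closed and latched. The hand-in returned no verdict. I never saw the caps inside the hopper, but the scoop came out empty and I found no loose caps on the table.

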